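# Roll the board holder's jaw in to the gauge mark

### The arm

A 7-joint arm with a two-finger parallel gripper is mounted at the origin on the work surface. World frame = base frame: x ahead of the robot, y to its left, z up, the work surface at z = 0. Lengths are in m, angles in rad, forces in N, time in s.
With the tool pointing down it reaches from about 0.4 to 0.875 m from the base axis. Payload 19.3 kg.
Tool frame: the origin (TCP) lies where the fingers leave the gripper's body, on its centre line; the fingertips stand bot.tip_reach ahead of it and the grasp point (between the pads) lies 54 mm ahead of it (bot.tip_reach is the distance from the TCP to the fingertips, in m); z points along the fingers, y is the line along which they close (so a half turn about z gives the same grasp; the last joint's range is limited). The gripper opens to 85 mm and grips with 20 to 120 N. Pads are 22 mm wide; open, the fingers measure 114 mm over their backs; the gripper's body (76 mm by 85 mm) begins 54 mm behind the grasp point. The pads swing forward as they close: fully open they stand 13 mm farther back than shut.
Start: joints at [1.186, 0.521, -0.036, 1.599, 0.021, 1.021, -0.113], TCP at [0.193, -0.594, 0.304] pointing down, gripper open.
Joint ranges: [-2.91, 2.91], [-0.3, 2.13], [-1.5, 1.42], [0.17, 2.43], [-1.26, 4.41], [0.16, 1.93], [-2.52, 2.52]. Speed limits (rad/s): [1.89, 1.89, 2.39, 2.39, 3.01, 3.01, 3.01].

### API

Orientations are given as [roll, pitch, yaw] about the fixed x, y, z axes, in that order (R = Rz(yaw) Ry(pitch) Rx(roll)).
In Python, from workcell import bot gives the robot as it stands. The module is installed in compiled form; this text tells all that it offers.
- The arm moves only by the shell command python3 -m jog 'ROWS' [FORCE]. ROWS is JSON, a list that holds one entry, the list of rows, each a list of 7 numbers: the shift along the tool's x, y, z in mm, then the turn, a rotation vector about the tool's x, y, z in rad, then the opening, from 0 (shut) to 1 (fully open). In form: [[[tx, ty, tz, wx, wy, wz, fingers], ...]]. A call has 1 to 5 rows; each row shifts and turns the commanded pose from where the row before left it, along the tool's axes as they then stand; what a row does not reach is not made up. A row lasts 1/10 s, in which the tool goes at most 50 mm and 8.59 degrees, less where a joint would pass 70% of its speed; a pose out of reach is approached as far as the arm can. A call is refused whole if a number of a shift passes 50 or a number of a turn 0.15, either way. A call with a gripper value outside its range is refused whole. The fingers move at their own pace and stop on an object; FORCE is the grip in N (left out, the last holds). Time passes only in rows, so rows that do not move let the fingers close. It gives the time, the measured TCP pose, the force, the opening and the grip force at its end, in the units of the state.
- bot.observe(): the state, without advancing time (a new reading comes with each control period).
- bot.grab_frame(name): name is "scene" or "top"; returns a dict with "img" (400x640x3 uint8, red, green, blue), "intrinsics" (3x3 intrinsics, pixels), "R" (3x3) and "t" (3): a world point X has camera coordinates R X + t. Camera axes: x right, y down, z forward; pixel columns grow to the right and rows downward; lengths in m; the calibration is good to about 2 mm. A picture is of the moment at which its call begins. There is no depth.
- bot.job_done(): hands the job in; it is judged then, once.
Trained networks look in a picture, given as the dict that the camera call returned (one of the last four; its "shot" number tells which), for a name from the list of things; names that differ only in an ending like _2 or _b are one class to them, and where a whole thing is asked for, a point or a joint stands for the part that bears it (a point fixed in the world has none). Each returns a list of dicts, best first, with "conf" (0 to 1); they miss things now and then, are a little off and sometimes report something else, mostly with a low value. They report only what shows in the picture. A call takes as long as a camera call.
- bot.trace(query, picture): "region" (400x640 bool, what is visible of it).
- bot.spot_point(query, picture): "xyz" ([x, y, z] in m, in world coordinates, good to about 4 mm: a listed point, or the origin of a listed thing).
The state is a dict: "clock": time; "qpos": joint angles; "qd": joint speeds; "joint_efforts": joint torques, N m; "position": TCP position; "tool_rot": TCP orientation; "force": force on the tool from outside, world axes, zero at the start; "moment": the same for the moment, N m; "grip_width": finger opening in m; "finger_force": force on a finger pad.
Only numpy, scipy, OpenCV 4.12 (cv2) and the standard library are available. Lean on these libraries where they do the work, as an engineer would, in place of code of your own. Each camera call takes 0.05 s, during which the arm holds its last target. There are 200 camera calls.

### The job

Get the circuit-board holder ready for the next board: with a fingertip on top of its knurled thumbwheel, lightly roll the wheel, in several strokes if need be, until the sliding jaw has closed in so far that its pointer stands in line with the gauge mark on the scale rail, then take the hand away. Move the jaw only by the wheel, keep off the jaw and the mark, and leave the other things on the bench lying where they are; nothing needs to be gripped or lifted.

Things in the scene. Friction and masses are not known exactly. Their poses are not given: they have to be found in the camera images.
- holder: The board holder, fixed to the bench, on a dark steel base plate 168 x 224 x 12 mm. Origin on the bench surface; y runs along it from the wheel towards the black fixed jaw (80 x 20 mm, face at y +68 mm, top 56 mm above the bench), x across it towards the side with the aluminium scale rail (14 mm wide, at x +91 mm, y -38 to +62 mm, top at 40 mm), z up. Turned by up to 0.6 rad either way.
- wheel_top (a point): Top of the thumbwheel's rim when not pressed (fixed point of the holder: x 0, y -75, z 78 mm). Axes as the holder's. The wheel's top 12 mm stand out of an aluminium housing, 44 mm in x by 78 mm in y, its top 66 mm above the bench. The wheel is sprung: it gives way downwards by up to 5 mm, at 3 N first and 7 N fully down, so a fingertip 2 to 4 mm below this point drives it by friction.
- wheel: Knurled steel thumbwheel, 60 mm in diameter, 26 mm wide, upright, axle along the holder's x; origin at its centre. Rolling its top towards the fixed jaw (holder +y) moves the sliding jaw the same way, 9 mm per radian or 0.3 mm per mm of rim travel; rolling it back opens the jaw. Friction holds it where it is left (about 1 N at the rim turns it).
- jaw: Sliding jaw, a black block 80 x 20 x 44 mm, top 56 mm above the bench, between wheel housing and fixed jaw, geared to the wheel, and dipping with it (up to 5 mm) while it is pressed. Slides along the holder's y; starts 80 mm from the fixed jaw. Origin on the bench surface, on the holder's line x 0, at the y of its pointer. Not to be pushed.
- jaw_pointer (a point): Tip of the jaw's pointer, an aluminium finger 5 mm wide that sticks out 22 mm from the jaw to the holder's +x side, towards the rail; the point is on its top edge's middle, 46 mm above the bench. The holder's axes.
- index: The gauge mark's slider, a dark steel saddle 20 x 14 x 12 mm on the scale rail, top 52 mm above the bench, set somewhere on the closing side (16 to 38 mm along +y from the pointer at the start). Its origin lies on the bench surface, on the holder's line x 0, at the y of its mark. Not to be touched.
- gauge_mark (a point): The gauge mark: tip of the 5 mm wide aluminium finger that sticks out 18 mm of the saddle towards the pointer, 46 mm above the bench. When pointer and mark are in line, both points have the same y along the holder (they stay 2 mm apart in x). The holder's axes.
- motor: Loose bystander, stays where it is: small drone motor, upright, 29 mm across, 32 mm tall with its shaft; origin under its centre.
- battery: Loose bystander, stays where it is: grey battery pack 35 x 75 x 30 mm; origin under its centre.
- tape: Loose bystander, stays where it is: black roll of tape lying flat, 80 mm across, 19 mm tall; origin under its centre.
- screwdriver: Loose bystander, stays where it is: screwdriver lying down, 160 mm long along its own x, under 35 mm tall.
- propeller: Loose bystander, stays where it is: black two-bladed propeller lying flat, 136 mm along its own y, 8 mm tall; origin under its centre.
- board: Loose bystander, stays where it is: green circuit board 55 x 60 mm, 9 mm tall with its chips; origin under its centre.
- screw_jar: Loose bystander, stays where it is: small closed jar of 44 mm diameter, 45 mm tall; origin under its centre.

How it is judged:
By the outcome, as a careful person would: the job done as asked, in the order asked, and still so for the second after the job is handed in, with the robot touching nothing.
It also fails if it takes over 54 s, if anything falls off the work surface, if the arm or the gripper's body presses on something with over 40 N, if the wrist force passes 120 N, or if a joint passes its speed limit or range.

## Working session

There is one attempt and no reset: what is moved stays moved. The work goes in short steps, Python scripts to look and compute and a shell command to move; the robot and the scene stay as the last step left them, time stands still between calls to the robot, and variables do not carry over. Pictures are saved under pics/ and viewed, at most 10 in all, crops included, and the job is handed in when it is done.

```bash
mkdir -p pics; cat > h.py <<'E'
import numpy as np,cv2
from workcell import bot
def proj(f,X):
    c=f["R"]@np.array(X)+f["t"]; p=np.array(f["intrinsics"])@c; return p[:2]/p[2]
def save(f,n,box=None,s=1):
    im=f["img"][:,:,::-1]
    if box: im=im[box[1]:box[3],box[0]:box[2]]
    cv2.imwrite("pics/"+n,cv2.resize(im,None,fx=s,fy=s,interpolation=cv2.INTER_CUBIC))
E
python3 - <<'E'
from h import *
print(bot.observe(),bot.tip_reach)
for n in("scene","top"):
    f=bot.grab_frame(n); save(f,n+"0.png")
    print(n,np.round(f["R"],3).tolist(),np.round(f["t"],3),f["intrinsics"])
    for q in("holder","wheel_top","wheel","jaw","jaw_pointer","index","gauge_mark","motor","battery","tape","screw_jar"):
        print(q,[(np.round(d["xyz"],4).tolist(),round(d["conf"],2)) for d in bot.spot_point(q,f)[:2]])
E
```

```text
{'clock': 0.0, 'qpos': array([ 1.18577463,  0.52199131, -0.03633366,  1.59999883,  0.02116853,
        1.02112104, -0.11279793]), 'qd': array([ 0.00167652,  0.00138465, -0.00050551, -0.00082503, -0.00030049,
       -0.0001687 ,  0.00013715]), 'joint_efforts': array([-7.07086165e-04, -9.27097392e+01,  1.97979346e+00, -3.69929516e+01,
        1.78649335e-02,  8.08637822e-03,  5.33605407e-05]), 'position': array([ 0.19342869, -0.59404221,  0.30334305]), 'tool_rot': array([-3.14045886e+00,  5.20905106e-05,  3.14802622e-01]), 'force': array([-0.80916121,  0.11043304,  0.34364211]), 'moment': array([-0.00066081,  0.00206173,  0.00066954]), 'finger_force': 0.0, 'grip_width': 0.0854642731129833} 0.0726
scene [[-0.898, 0.441, 0.007], [0.315, 0.653, -0.689], [-0.308, -0.616, -0.725]] [ 0.51  -0.168  1.102] [[397.90188112   0.         319.29604918]
 [  0.         397.90188112 200.9400122 ]
 [  0.           0.           1.        ]]
holder [([0.5028, -0.0297, -0.0012], 0.63)]
wheel_top [([0.4732, -0.0978, 0.0766], 0.72)]
wheel [([0.4765, -0.1017, 0.054], 0.71)]
jaw [([0.4944, -0.0448, -0.0042], 
[... 481 characters left out ...]
[420.18534792   0.         314.54691086]
 [  0.         420.18534792 199.59189011]
 [  0.           0.           1.        ]]
holder [([0.5, -0.0301, 0.001], 0.61), ([0.3923, -0.0445, -0.0], 0.17)]
wheel_top [([0.4763, -0.1032, 0.0782], 0.66), ([0.4224, -0.1946, 0.0001], 0.3)]
wheel [([0.4732, -0.1006, 0.0465], 0.6)]
jaw [([0.4979, -0.0484, 0.0002], 0.58)]
jaw_pointer [([0.5562, -0.0632, 0.045], 0.86)]
index []
gauge_mark [([0.4962, -0.0312, 0.0003], 0.6), ([0.561, -0.0458, 0.0486], 0.48)]
motor [([0.3935, -0.0421, 0.0004], 0.78)]
battery [([0.6327, -0.1666, 0.0004], 0.84)]
tape [([0.7046, -0.0312, 0.0039], 0.71)]
screw_jar [([0.6932, 0.076, 0.0016], 0.91), ([0.4758, -0.1024, 0.0778], 0.58)]
```

View pics/scene0.png

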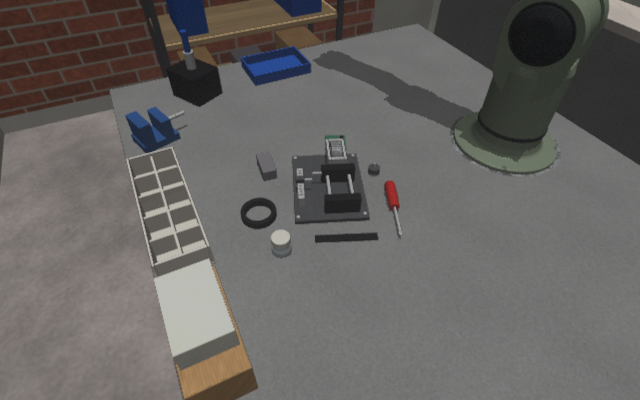

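View pics/top0.png

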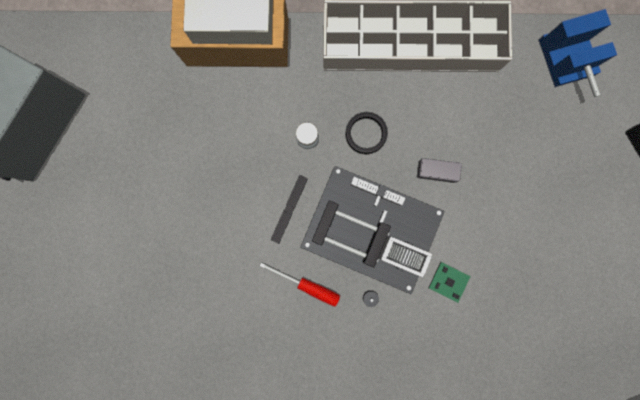

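The scene view shows the holder around (330,187). The top view shows the plate (corners ~(337,168), (443,210), (412,293), (302,246)), the wheel at (406,256), the pointer ~(383,216) and the mark ~(378,201). The board sits beside the wheel end. I'll zoom in for an exact pose.

```bash
python3 - <<'E'
from h import *
f=bot.grab_frame("top"); save(f,"topz.png",(290,155,460,305),4)
E
```

```text
(no output)
```

View pics/topz.png

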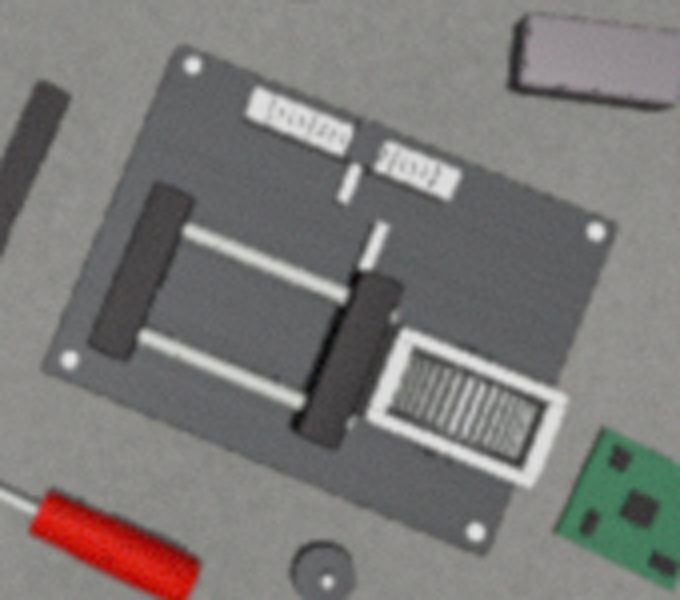

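The zoom shows the plate corners clearly, the pointer tip at crop (385,224), the mark tip at (345,202), and the wheel in its light housing centred at ~(467,407). Now I'll fit the pose.

```bash
cat >> h.py <<'E'
from scipy.optimize import least_squares
from scipy.spatial.transform import Rotation as Ro
def W(p,X):
    c,s=np.cos(p[2]),np.sin(p[2]); X=np.asarray(X,float)
    return np.array([p[0]+c*X[0]-s*X[1],p[1]+s*X[0]+c*X[1],X[2]])
def ray(f,uv,z):   # pixel -> world point at height z
    d=f["R"].T@np.linalg.inv(f["intrinsics"])@np.array([uv[0],uv[1],1]); c=-f["R"].T@f["t"]
    return c+d*(z-c[2])/d[2]
def H(p,P):
    c,s=np.cos(p[2]),np.sin(p[2]); d=P[:2]-p[:2]; return np.array([c*d[0]+s*d[1],-s*d[0]+c*d[1]])*1000
E
python3 - <<'E'
from h import *
f=bot.grab_frame("top")
px=lambda a:((a[0]+.5)/4-.5+290,(a[1]+.5)/4-.5+155)
L=[((84,112,12),(182,45)),((84,-112,12),(616,224)),((-84,-112,12),(488,553)),((-84,112,12),(43,371)),
((40,88,56),(155,183)),((40,68,56),(195,198)),((-40,68,56),(130,359)),((-40,88,56),(90,343)),
((22,-36,66),(404,328)),((22,-114,66),(568,398)),((-22,-114,66),(531,488)),((-22,-36,66),(368,415))]
r=lambda p:np.concatenate([proj(f,W(p,np.array(X)/1000))-px(u) for X,u in L])
s=least_squares(r,[.5,-.03,-.35]);p=s.x
print(p,np.round(s.fun,1)); np.save("p.npy",p)
print("wheel_top",W(p,[0,-.075,.078]),"ptr",H(p,ray(f,px((385,224)),.046)),"mark",H(p,ray(f,px((345,202)),.046)))
for n in("scene","top"):
  f=bot.grab_frame(n)
  for q in("jaw_pointer","gauge_mark","jaw"):
    for d in bot.spot_point(q,f)[:2]: print(n,q,H(p,np.array(d["xyz"])),d["conf"])
o=bot.observe(); R=Ro.from_euler("xyz",o["tool_rot"]).as_matrix()
print("tool delta mm",R.T@(W(p,[0,-.087,.078+.0726+.06])-o["position"])*1000,"yaw to x||y:",np.pi/2+p[2]-o["tool_rot"][2])
E
```

```text
[ 0.50845839 -0.03618834 -0.37907298] [-7.   6.  -4.8  6.8 -6.2  8.6 -6.7  6.8  3.  -4.2  3.4 -3.7  2.4 -2.2
  2.  -2.6  2.8 -4.2  3.7 -4.2  3.6 -3.1  2.3 -2.4]
wheel_top [ 0.48070393 -0.10586394  0.078     ] ptr [ 54.31259561 -12.10941102] mark [56.60126157  8.13561793]
scene jaw_pointer [53.2523445  -7.64808182] 0.67
scene gauge_mark [58.77631027 11.45207007] 0.42
scene jaw [-8.79186452 -9.97318968] 0.71
top jaw_pointer [ 53.85946896 -11.60426684] 0.95
top gauge_mark [54.61389089  9.47109431] 0.55
top jaw [ -6.21570606 -13.46795828] 0.9
top jaw [ -6.49835749 152.08001092] 0.34
tool delta mm [ 416.63968965 -366.28669705   93.30014379] yaw to x||y: 0.8769631886406539
```

The residual pattern says the plate isn't centred on the holder origin, since the rail at x = 91 lies on it. I'll refit with a free plate offset.

```bash
python3 - <<'E'
from h import *
f=bot.grab_frame("top")
px=lambda a:((a[0]+.5)/4-.5+290,(a[1]+.5)/4-.5+155)
P=[((84,112,12),(182,45)),((84,-112,12),(616,224)),((-84,-112,12),(488,553)),((-84,112,12),(43,371))]
L=[((40,88,56),(155,183)),((40,68,56),(195,198)),((-40,68,56),(130,359)),((-40,88,56),(90,343)),
((22,-36,66),(404,328)),((22,-114,66),(568,398)),((-22,-114,66),(531,488)),((-22,-36,66),(368,415))]
r=lambda p:np.concatenate([proj(f,W(p,np.array(X)/1000))-px(u) for X,u in L]+[proj(f,W(p,np.array(X)/1000+[p[3],p[4],0]))-px(u) for X,u in P])
s=least_squares(r,[.5,-.03,-.35,0.01,0]);p=s.x
print(p,np.round(s.fun,1)); np.save("p.npy",p)
print("wheel_top",W(p,[0,-.075,.078]),"ptr",H(p,ray(f,px((385,224)),.046)),"mark",H(p,ray(f,px((345,202)),.046)))
fs=bot.grab_frame("scene")
for q in("wheel_top","jaw_pointer","gauge_mark"):
  for g in(fs,f):
    for d in bot.spot_point(q,g)[:2]: print(q,H(p,np.array(d["xyz"])),d["conf"])
o=bot.observe(); R=Ro.from_euler("xyz",o["tool_rot"]).as_matrix()
print("tool delta mm",R.T@(W(p,[0,-.087,.078+.0726+.06])-o["position"])*1000,"yaw to x||y:",np.pi/2+p[2]-o["tool_rot"][2],bot.observe()["clock"])
E
```

```text
[ 0.50258365 -0.03116275 -0.37949521  0.02397577 -0.00816624] [ 0.2 -1.   0.6 -0.4 -0.5  1.1 -0.9  0.7 -0.1 -0.8  0.8 -0.9  0.7  0.3
 -0.6  0.9 -0.9 -0.9  1.3 -0.3 -0.   1.4 -0.5 -0.3]
wheel_top [ 0.47479978 -0.10082663  0.078     ] ptr [ 61.63620189 -14.57820329] mark [63.91631969  5.6677902 ]
wheel_top [ -1.71536803 -72.31801555] 0.6
wheel_top [  0.41500115 -77.38965505] 0.87
jaw_pointer [60.96494727 -9.20780977] 0.57
jaw_pointer [ -3.36905087 -73.30052919] 0.39
jaw_pointer [ 62.38982474 -14.13017955] 0.8
gauge_mark [61.41084209  9.37985221] 0.52
gauge_mark [63.26473387  6.35114204] 0.4
tool delta mm [ 412.58144786 -372.89571077   93.28109647] yaw to x||y: 0.8765147558380615 2.1
```

Pose fits to ~1 px. The pointer has about 20 mm to go, which is about 67 mm of rim travel. Moving above the wheel with the fingers shut.

```bash
python3 -m jog '[[[27,-25,0,0,0,0,0],[27,-25,0,0,0,0,0],[27,-25,0,0,0,0,0],[27,-25,0,0,0,0,0],[27,-25,0,0,0,0,0]]]' 20
python3 -m jog '[[[27,-25,0,0,0,0,0],[27,-25,0,0,0,0,0],[27,-25,0,0,0,0,0],[27,-25,0,0,0,0,0],[27,-25,0,0,0,0,0]]]'
python3 -m jog '[[[27,-25,0,0,0,0,0],[27,-25,0,0,0,0,0],[27,-25,0,0,0,0,0],[27,-25,0,0,0,0,0],[27,-25,0,0,0,0,0]]]'
python3 -m jog '[[[0,0,0,0,0,-0.12,0],[0,0,0,0,0,-0.12,0],[0,0,0,0,0,-0.12,0],[0,0,0,0,0,-0.12,0],[0,0,0,0,0,-0.12,0]]]'
python3 -m jog '[[[0,0,0,0,0,-0.12,0],[0,0,0,0,0,-0.12,0],[0,0,0,0,0,-0.03,0],[0,0,0,0,0,0,0]]]'
cat >> h.py <<'E'
def st(y=-.087,x=0.,z=.078):
    p=np.load("p.npy"); o=bot.observe(); R=Ro.from_euler("xyz",o["tool_rot"]).as_matrix()
    tip=o["position"]+R[:,2]*bot.tip_reach
    print("t",o["clock"],"tip holder",H(p,tip).round(1),"z",(tip[2]*1000).round(1),"tilt",R[:2,2].round(4),"yaw err",round(np.pi/2+p[2]-o["tool_rot"][2],3),"F",o["force"].round(1),"w",o["grip_width"],"reach",bot.tip_reach)
    print("tool delta",(R.T@(W(p,[x,y,z])-tip)*1000).round(1))
E
python3 -c "from h import *;st()"
```

```text
clock: 2.6
position: [0.2837, -0.4323, 0.304]
tool_rot: [3.141, -0.0, 0.315]
force: [0.2, -0.4, 0.9]
grip_width: 0.0122
finger_force: 0.0
clock: 3.1
position: [0.3734, -0.2717, 0.3041]
tool_rot: [3.141, -0.0, 0.315]
force: [1.0, -0.8, 0.1]
grip_width: 0.0002
finger_force: 0.0
clock: 3.6
position: [0.463, -0.111, 0.3041]
tool_rot: [3.141, -0.0, 0.315]
force: [0.6, -0.4, -0.4]
grip_width: -0.0002
finger_force: 0.0
clock: 4.1
position: [0.4625, -0.1123, 0.304]
tool_rot: [3.141, -0.0, 0.92]
force: [0.6, -0.6, -0.4]
grip_width: -0.0
finger_force: 0.0
clock: 4.5
position: [0.4625, -0.1125, 0.3039]
tool_rot: [3.142, -0.0, 1.183]
force: [-0.6, -0.4, -0.1]
grip_width: 0.0001
finger_force: 0.0
t 4.5 tip holder [ -7.1 -90.4] z 231.3 tilt [0.0001 0.0001] yaw err 0.009 F [-0.6 -0.4 -0.1] w 0.0001176816219749832 reach 0.0726
tool delta [  3.4   7.1 153.3]
```

```bash
python3 -m jog '[[[5,7,30,0,0,0,0],[0,0,35,0,0,0,0],[0,0,35,0,0,0,0],[0,0,30,0,0,0,0],[0,0,13,0,0,0,0]]]'
python3 -m jog '[[[0,0,0,0,0,0,0],[0,0,0,0,0,0,0]]]'
python3 -c "from h import *;st(-.085,0,.075)"
python3 -m jog '[[[0,0,3,0,0,0,0],[0,0,3,0,0,0,0],[0,0,3,0,0,0,0],[0,0,2,0,0,0,0],[0,0,0,0,0,0,0]]]'
python3 -c "from h import *;st(-.085,0,.075)"
```

```text
clock: 5.0
position: [0.47, -0.1101, 0.1588]
tool_rot: [-3.139, 0.001, 1.182]
force: [-0.0, 0.1, 0.3]
grip_width: 0.0
finger_force: 0.0
clock: 5.2
position: [0.4714, -0.1103, 0.1619]
tool_rot: [3.141, -0.0, 1.184]
force: [-0.3, -0.2, -0.2]
grip_width: -0.0001
finger_force: 0.0
t 5.2 tip holder [  0.4 -85.1] z 89.3 tilt [ 0.0009 -0.0003] yaw err 0.007 F [-0.3 -0.2 -0.2] w -6.127486951954374e-05 reach 0.0726
tool delta [ 0.1 -0.4 14.3]
clock: 5.7
position: [0.471, -0.1104, 0.1498]
tool_rot: [3.141, -0.0, 1.185]
force: [0.8, -0.1, 3.3]
grip_width: -0.0002
finger_force: 1.7
t 5.7 tip holder [ -0.  -85.3] z 77.2 tilt [ 0.0001 -0.    ] yaw err 0.007 F [ 0.8 -0.1  3.3] w -0.0002062785741017576 reach 0.0726
tool delta [0.3 0.  2.2]
```

```bash
python3 -m jog '[[[0,0,1,0,0,0,0],[0,0,1.5,0,0,0,0],[0,0,0,0,0,0,0]]]'
python3 -c "from h import *;st()"
python3 -m jog '[[[4,0,0,0,0,0,0],[5,0,0,0,0,0,0],[5,0,0,0,0,0,0],[5,0,0,0,0,0,0],[5,0,0,0,0,0,0]]]'
python3 -m jog '[[[0,0,0,0,0,0,0],[0,0,0,0,0,0,0]]]'
python3 -c "from h import *;st()"
python3 -m jog '[[[0,0,-4,0,0,0,0],[0,0,-8,0,0,0,0],[0,0,-8,0,0,0,0],[0,0,0,0,0,0,0]]]'
python3 - <<'E'
from h import *
st(-.085,0,.078)
f=bot.grab_frame("top"); save(f,"t1.png",(330,175,460,275),5)
E
```

```text
clock: 6.0
position: [0.471, -0.1104, 0.1474]
tool_rot: [3.141, -0.0, 1.185]
force: [-0.7, -1.2, 5.1]
grip_width: 0.0003
finger_force: 2.7
t 6.0 tip holder [ -0.  -85.3] z 74.8 tilt [ 0.0002 -0.0001] yaw err 0.007 F [-0.7 -1.2  5.1] w 0.00031238013506873036 reach 0.0726
tool delta [-1.7  0.  -3.2]
clock: 6.5
position: [0.48, -0.088, 0.1475]
tool_rot: [3.142, 0.0, 1.185]
force: [-1.1, -0.4, 3.8]
grip_width: -0.0003
finger_force: 2.3
clock: 6.7
position: [0.48, -0.0879, 0.1474]
tool_rot: [3.141, -0.0, 1.185]
force: [0.0, 1.7, 4.5]
grip_width: 0.0
finger_force: 2.6
t 6.7 tip holder [  0.1 -61. ] z 74.8 tilt [0.0003 0.0002] yaw err 0.006 F [0.  1.7 4.5] w 2.364974576112709e-05 reach 0.0726
tool delta [-26.    0.1  -3.2]
clock: 7.1
position: [0.4803, -0.0884, 0.1686]
tool_rot: [3.14, -0.0, 1.184]
force: [0.1, -0.6, -0.0]
grip_width: -0.0001
finger_force: 0.0
t 7.1 tip holder [  0.6 -61.4] z 96.0 tilt [ 0.0015 -0.0004] yaw err 0.007 F [ 0.1 -0.6 -0. ] w -8.943591029088805e-05 reach 0.0726
tool delta [-23.6  -0.4  18. ]
```

View pics/t1.png

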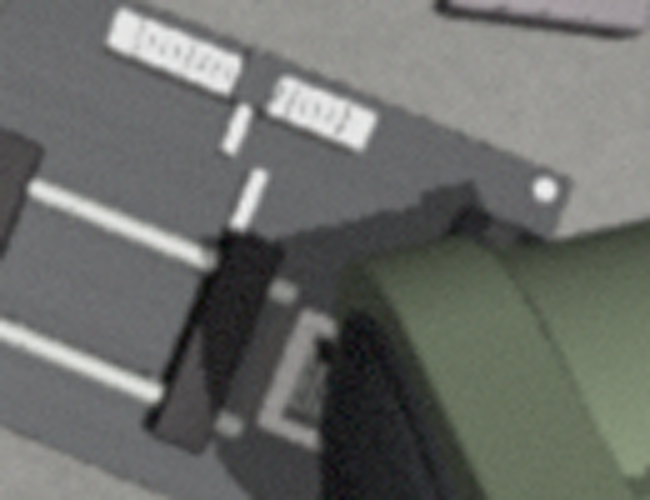

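The strokes work: the pointer tip is now at crop (261,171) and the mark tip at (232,153), so it has moved about 7 mm. I'll measure precisely by rectifying the z = 46 mm plane into the holder frame.

```bash
cat >> h.py <<'E'
def gap(n="top",pic=None):
    # rectified z=46mm plane: columns = holder y (-30..30), rows = holder x (40..90), 5 px/mm
    p=np.load("p.npy"); f=bot.grab_frame(n)
    h=[(40,-30),(40,30),(90,30),(90,-30)]
    src=np.float32([proj(f,W(p,[a/1000,b/1000,.046])) for a,b in h])
    M=cv2.getPerspectiveTransform(src,np.float32([((b+30)*5,(a-40)*5) for a,b in h]))
    im=cv2.warpPerspective(f["img"],M,(300,250),flags=cv2.INTER_CUBIC)
    if pic: cv2.imwrite("pics/"+pic,cv2.resize(im[:,:,::-1],None,fx=2,fy=2))
    g=im.min(2).astype(float)
    out=[]
    for a,b in((48,59),(67,76)):
        r=g[int((a-40)*5):int((b-40)*5)].mean(0); w=np.clip(r-(np.median(r)+r.max())/2,0,None)
        k=w.argmax(); s=np.arange(max(k-25,0),min(k+26,300)); out.append((w[s]*s).sum()/w[s].sum()/5-30)
    print(n,"pointer y",round(out[0],2),"mark y",round(out[1],2),"to go",round(out[1]-out[0],2),"t",bot.observe()["clock"])
E
python3 -c "
from h import *
gap('top','r1.png');gap('scene')"
```

```text
top pointer y -6.5 mark y 7.04 to go 13.54 t 7.2
scene pointer y -4.47 mark y 8.72 to go 13.19 t 7.25
```

View pics/r1.png

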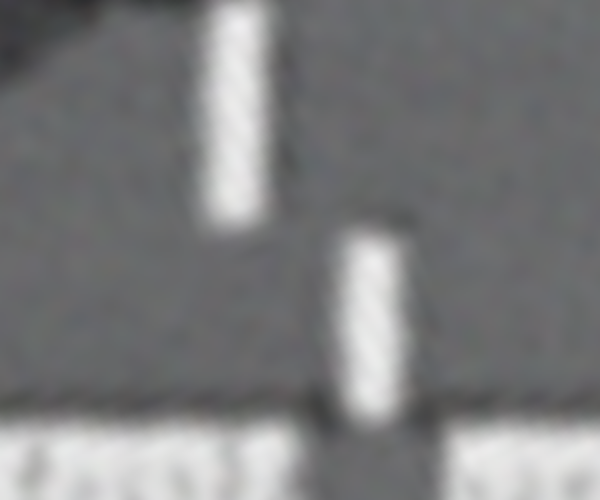

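The rectified view cleanly shows the pointer at y ≈ -6.5 and the mark at ≈ 7.0, 13.4 mm to go (~45 mm of rim). Next stroke is 24 mm.

```bash
python3 -m jog '[[[-12,0,0,0,0,0,0],[-12,0,0,0,0,0,0],[0,0,6,0,0,0,0],[0,0,6,0,0,0,0],[0,0,5,0,0,0,0]]]'
python3 -m jog '[[[0,0,3,0,0,0,0],[0,0,1,0,0,0,0],[0,0,0,0,0,0,0]]]'
python3 -c "from h import *;st()"
python3 -m jog '[[[4,0,0,0,0,0,0],[5,0,0,0,0,0,0],[5,0,0,0,0,0,0],[5,0,0,0,0,0,0],[5,0,0,0,0,0,0]]]'
python3 -m jog '[[[0,0,0,0,0,0,0],[0,0,0,0,0,0,0]]]'
python3 -c "from h import *;st()"
python3 -m jog '[[[0,0,-4,0,0,0,0],[0,0,-8,0,0,0,0],[0,0,-8,0,0,0,0],[0,0,0,0,0,0,0]]]'
python3 -c "
from h import *
gap('top');gap('scene');st(-.085)"
```

```text
clock: 7.75
position: [0.4708, -0.1102, 0.1496]
tool_rot: [-3.141, -0.0, 1.185]
force: [-0.2, -1.0, 4.8]
grip_width: -0.0003
finger_force: 2.4
clock: 8.05
position: [0.4709, -0.1101, 0.1462]
tool_rot: [-3.141, 0.0, 1.185]
force: [-1.9, -1.4, 6.2]
grip_width: -0.0003
finger_force: 3.2
t 8.05 tip holder [ -0.2 -85.1] z 73.6 tilt [-0.0003 -0.0001] yaw err 0.006 F [-1.9 -1.4  6.2] w -0.0002901243546666761 reach 0.0726
tool delta [-1.9  0.2 -4.4]
clock: 8.55
position: [0.48, -0.0875, 0.1463]
tool_rot: [-3.141, 0.0, 1.185]
force: [-2.5, 0.8, 6.5]
grip_width: 0.0002
finger_force: 2.7
clock: 8.75
position: [0.4801, -0.0872, 0.1463]
tool_rot: [-3.142, -0.001, 1.186]
force: [-1.1, 3.7, 6.1]
grip_width: 0.0003
finger_force: 3.0
t 8.75 tip holder [ -0.1 -60.3] z 73.7 tilt [0.0002 0.0005] yaw err 0.005 F [-1.1  3.7  6.1] w 0.0003127337585463775 reach 0.0726
tool delta [-26.7   0.3  -4.3]
clock: 9.15
position: [0.4803, -0.0883, 0.1676]
tool_rot: [3.14, -0.0, 1.184]
force: [0.1, -0.2, -0.5]
grip_width: 0.0002
finger_force: 0.0
top pointer y 0.96 mark y 7.03 to go 6.08 t 9.2
scene pointer y 2.97 mark y 8.74 to go 5.78 t 9.25
t 9.25 tip holder [  0.2 -61.4] z 94.1 tilt [ 0.0006 -0.0002] yaw err 0.007 F [-0.4 -0.6 -0.4] w -0.00010978617703691393 reach 0.0726
tool delta [-23.6  -0.1  16.1]
```

```bash
python3 -m jog '[[[-12,0,0,0,0,0,0],[-12,0,0,0,0,0,0],[0,0,6,0,0,0,0],[0,0,6,0,0,0,0],[0,0,4,0,0,0,0]]]'
python3 -m jog '[[[0,0,2,0,0,0,0],[0,0,1,0,0,0,0],[0,0,0,0,0,0,0]]]'
python3 -c "from h import *;st()"
python3 -m jog '[[[3,0,0,0,0,0,0],[4,0,0,0,0,0,0],[4,0,0,0,0,0,0],[4,0,0,0,0,0,0],[2,0,0,0,0,0,0]]]'
python3 -m jog '[[[0,0,0,0,0,0,0],[0,0,0,0,0,0,0]]]'
python3 -c "from h import *;st();gap()"
python3 -m jog '[[[0,0,-4,0,0,0,0],[0,0,-8,0,0,0,0],[0,0,-8,0,0,0,0],[0,0,0,0,0,0,0]]]'
python3 -c "
from h import *
gap('top');gap('scene');st(-.085)"
```

```text
clock: 9.75
position: [0.4707, -0.1102, 0.1496]
tool_rot: [-3.141, -0.0, 1.185]
force: [-0.9, -2.3, 4.6]
grip_width: -0.0003
finger_force: 2.2
clock: 10.05
position: [0.4708, -0.1101, 0.1473]
tool_rot: [-3.141, 0.0, 1.185]
force: [-1.4, -1.1, 5.8]
grip_width: 0.0001
finger_force: 2.7
t 10.05 tip holder [ -0.3 -85.1] z 74.7 tilt [-0.0003 -0.    ] yaw err 0.006 F [-1.4 -1.1  5.8] w 6.989123142098796e-05 reach 0.0726
tool delta [-1.9  0.3 -3.3]
clock: 10.55
position: [0.4773, -0.094, 0.1475]
tool_rot: [-3.141, 0.0, 1.185]
force: [-2.0, 0.0, 5.0]
grip_width: 0.0002
finger_force: 2.7
clock: 10.75
position: [0.4773, -0.0939, 0.1475]
tool_rot: [-3.141, -0.0, 1.186]
force: [-2.1, 2.3, 5.0]
grip_width: 0.0001
finger_force: 2.7
t 10.75 tip holder [ -0.2 -67.6] z 74.9 tilt [0.     0.0003] yaw err 0.006 F [-2.1  2.3  5. ] w 9.609214980663551e-05 reach 0.0726
tool delta [-19.4   0.3  -3.1]
top pointer y 6.57 mark y 7.06 to go 0.48 t 10.8
clock: 11.2
position: [0.4778, -0.0947, 0.1686]
tool_rot: [3.14, -0.0, 1.185]
force: [0.6, 0.7, -0.8]
grip_width: -0.0001
finger_force: 0.0
top pointer y 6.23 mark y 7.04 to go 0.81 t 11.25
scene pointer y 8.15 mark y 8.71 to go 0.57 t 11.3
t 11.3 tip holder [  0.2 -68.4] z 95.1 tilt [ 0.0007 -0.0001] yaw err 0.007 F [0.1 0.1 0.6] w -0.00018340769769249377 reach 0.0726
tool delta [-16.6  -0.1  17.1]
```

About 0.7 mm left, so one small stroke of ~2.3 mm near the wheel top.

```bash
python3 -m jog '[[[-8,0,0,0,0,0,0],[0,0,6,0,0,0,0],[0,0,6,0,0,0,0],[0,0,4,0,0,0,0]]]'
python3 -m jog '[[[0,0,2.5,0,0,0,0],[0,0,1.5,0,0,0,0],[0,0,0,0,0,0,0]]]'
python3 -m jog '[[[1.2,0,0,0,0,0,0],[1.2,0,0,0,0,0,0],[0,0,0,0,0,0,0],[0,0,0,0,0,0,0]]]'
python3 -c "from h import *;st()"
python3 -m jog '[[[0,0,-4,0,0,0,0],[0,0,-8,0,0,0,0],[0,0,-8,0,0,0,0],[0,0,0,0,0,0,0]]]'
python3 -c "
from h import *
gap('top');gap('top','r2.png');gap('scene');gap('scene');st(-.085)"
```

```text
clock: 11.7
position: [0.474, -0.102, 0.1505]
tool_rot: [-3.141, 0.0, 1.185]
force: [-0.5, -1.1, 6.1]
grip_width: -0.0004
finger_force: 3.4
clock: 12.0
position: [0.4741, -0.1019, 0.1472]
tool_rot: [-3.141, 0.0, 1.185]
force: [-3.2, 0.3, 6.3]
grip_width: 0.0001
finger_force: 2.8
clock: 12.4
position: [0.4751, -0.0995, 0.1474]
tool_rot: [-3.141, 0.0, 1.185]
force: [-3.0, 1.0, 6.2]
grip_width: 0.0002
finger_force: 2.8
t 12.4 tip holder [ -0.3 -73.7] z 74.8 tilt [-0.0003  0.0001] yaw err 0.006 F [-3.   1.   6.2] w 0.00020073992326134215 reach 0.0726
tool delta [-13.3   0.3  -3.2]
clock: 12.8
position: [0.4757, -0.0999, 0.1687]
tool_rot: [3.14, -0.0, 1.185]
force: [0.0, -0.5, -0.3]
grip_width: -0.0002
finger_force: 0.0
top pointer y 7.1 mark y 7.05 to go -0.06 t 12.85
top pointer y 7.12 mark y 7.06 to go -0.06 t 12.9
scene pointer y 8.82 mark y 8.71 to go -0.11 t 12.95
scene pointer y 8.82 mark y 8.73 to go -0.08 t 13.0
t 13.0 tip holder [ -0.2 -74. ] z 94.7 tilt [-0.0002 -0.    ] yaw err 0.007 F [ 0.4  0.7 -0.4] w -6.105234279636063e-05 reach 0.0726
tool delta [-11.    0.2  16.7]
```

View pics/r2.png

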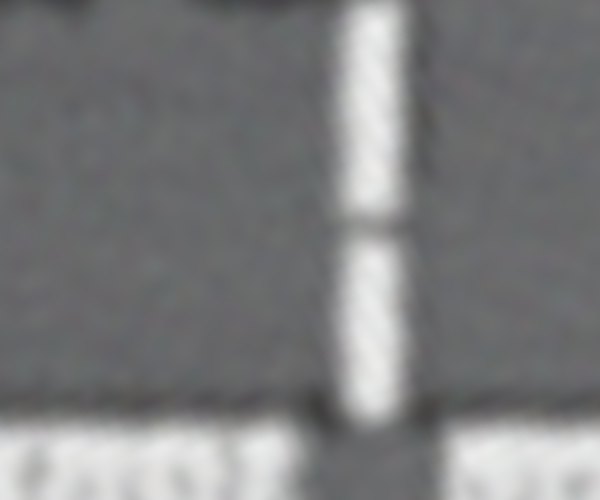

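Pointer and mark are in line, within 0.1 mm in both cameras. Taking the hand well away and handing in.

```bash
python3 -m jog '[[[0,0,-20,0,0,0,0],[0,0,-30,0,0,0,0],[0,0,-30,0,0,0,0],[0,0,-30,0,0,0,0],[0,0,-20,0,0,0,0]]]'
python3 -m jog '[[[0,0,0,0,0,0,0],[0,0,0,0,0,0,0],[0,0,0,0,0,0,0]]]'
python3 -c "
from h import *
gap('top');gap('scene');st();print(bot.job_done())"
```

```text
clock: 13.5
position: [0.4753, -0.0998, 0.2991]
tool_rot: [3.14, -0.0, 1.185]
force: [-0.3, -0.2, -0.6]
grip_width: -0.0001
finger_force: 0.0
clock: 13.8
position: [0.4748, -0.0997, 0.2964]
tool_rot: [-3.14, 0.0, 1.185]
force: [-0.4, 0.1, -0.8]
grip_width: 0.0006
finger_force: 0.0
top pointer y 7.09 mark y 7.06 to go -0.03 t 13.85
scene pointer y 9.12 mark y 8.69 to go -0.43 t 13.9
t 13.9 tip holder [ -0.5 -73.9] z 223.9 tilt [-0.0015  0.0004] yaw err 0.006 F [-0.3 -0.4 -0.2] w 0.0002116070755945192 reach 0.0726
tool delta [-13.    0.8 145.9]
the job is handed in; nothing more can be done
None
```

The jaw's pointer is in line with the gauge mark: 0.03 mm past it in the last top view and 0.43 mm past it in the last scene view, where both views had agreed to within 0.11 mm just before the hand was raised clear. I handed the job in at 13.9 s, with the hand clear and only the wheel touched.

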